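Load the tumbler barrel and set its speed

TASK

The barrel with the blue cap is loaded and ready for polishing: lay it gently on its side on the tumbler's two rollers, with its cap at the open end (away from the motor housing) and neither end rubbing on an end plate. Then turn the speed dial clockwise until its red pointer is on the green mark. Leave the red-capped barrel and the other things on the table as they are.

Things in the scene. Friction and masses are not known exactly. Their poses are not given: they have to be found in the camera images.
- tumbler: Rotary barrel tumbler, blue, fixed to the table. Origin on the table under the middle of the roller bed; x across the rollers, y along them towards the motor housing, z up. Base pan 150 mm wide (x), 32 mm high. The motor housing, 150 mm wide, fills y 77 to 205 mm up to z 122 mm. Aluminium end plates 110 mm wide, top at z 68 mm, inner faces at y = -70 mm (the open end) and +70 mm.
- bed_middle (a point): On the tumbler: where the middle of a barrel's axis lies when it rests on both rollers midway between the end plates (89 mm above the table); axes as the tumbler's. The two black rubber rollers (20 mm diameter, turning with slight friction) run along y, 136 mm long, at tumbler x = -28 and +28 mm, axes 55 mm above the table; nothing else stands between the end plates above the pan.
- dial_grip (a point): On the speed dial's axis, on the motor housing (tumbler x 6, y 141 mm), 150 mm above the table, 3 mm below the top of its grip bar. Light grey disc, 54 mm diameter, with an upright bar 46 mm long, 14 mm wide, from 128 to 153 mm above the table. Site x axis: along the bar towards its end with the red pointer line, turning with the dial; z up.
- green_mark (a point): The middle of the green mark on the dial's scale (white ticks on a black panel), 38 mm from the dial's axis, 123 mm above the table.
- dial (a joint): Angle of the speed dial, rad: 0 at its lower stop, 4.4 at its upper stop, growing clockwise seen from above. The pointer stands on the middle of the green mark at 2.60 (the mark covers about 2.46 to 2.74). Light friction (0.04 N m) keeps it where it is left.
- barrel_blue: The barrel to load: grey cylinder with BLUE cap and band, 96 mm long, 0.3 to 0.6 kg, standing on its foot. Origin at the centre of the foot, z along its axis to the cap. Body 64 mm diameter up to z 80 mm; black rubber treads 68 mm diameter at z 3-13 and 69-79 mm; cap 52 mm diameter, z 80-96 mm. Grip it round the bare waist (z 13-69 mm); its weight is centred near z 45 mm.
- barrel_blue_mid (a point): Middle of the blue-capped barrel's axis, 48 mm from either end.
- barrel_blue_cap (a point): Centre of the outer face of its blue cap, 96 mm from the foot.
- barrel_red: A second barrel of the same make and size with a RED cap and band; leave it standing. Origin at the centre of its foot.
- pliers: Red-handled pliers lying flat, 175 mm long, 15 mm high; origin under the pivot, x towards the jaws. Leave alone.
- cutters: Black-handled cutters lying flat, 150 mm long, 15 mm high; origin under the pivot, x towards the jaws. Leave alone.
- wire_spool: White spool of copper wire lying flat, 68 mm diameter, 26 mm high; origin at the centre of its underside. Leave alone.
- glass: Clear drinking glass, 72 mm diameter, 95 mm high; origin at the centre of its foot. Leave alone.
- shot_jar: Clear jar with an aluminium cap, 68 mm diameter, 85 mm high; origin at the centre of its foot. Leave alone.

How it is judged:
On the way, in this order (a step that is already met when the one before it is completed fails the run):
1. the blue-capped barrel lies still on both rollers, cap at the open end, released (z of barrel_blue_mid in the frame of tumbler between 0.083 and 0.094 m and x of barrel_blue_mid in the frame of tumbler between -0.006 and 0.006 m and y of barrel_blue_mid in the frame of tumbler between -0.02 and 0.02 m and y of barrel_blue_cap in the frame of tumbler below -0.02 m and angle between the z axis of barrel_blue and the y axis of tumbler, either way round below 0.08 rad and contact force between barrel_blue and the fingers below 0.3 N and linear speed of barrel_blue below 0.03 m/s), for 0.3 s.
2. the speed dial's pointer is on the green mark (value of joint dial between 2.46 and 2.74 rad), for 0.2 s.
At the end, for the whole second after the job is handed in: Blue-capped barrel released and still on both rollers, cap at the open end: middle within 20 mm along and 6 mm across of the bed middle, 83 to 94 mm high, axis within 0.08 rad; dial at 2.46 to 2.74; other loose things within 25 mm of their starts (all of step 1 and all of step 2 and velocity of joint dial between -0.05 and 0.05 rad/s and distance of each of barrel_red, pliers, cutters, wire_spool, glass, shot_jar from where it was at the start of the episode below 0.025 m); the robot touches nothing.
It fails at once if the blue-capped barrel is dropped: it falls free of the fingers faster than 0.5 m/s (about 13 mm of fall) (linear speed of barrel_blue above 0.5 m/s and contact force between barrel_blue and the fingers below 0.2 N).
It fails at once if the blue-capped barrel is banged or pressed on the tumbler with more than 60 N (contact force between barrel_blue and tumbler above 60 N).
It fails at once if the red-capped barrel, the glass or the jar is tipped over (angle between any of barrel_red, glass, shot_jar's own z axis and vertical above 0.4 rad).
It fails at once if another thing on the table (red-capped barrel, pliers, cutters, wire spool, glass, jar) is moved more than 25 mm (distance of any of barrel_red, pliers, cutters, wire_spool, glass, shot_jar from where it was at the start of the episode above 0.025 m).
It also fails if it takes over 70 s, if anything falls off the work surface, if the arm or the gripper's body presses on something with over 40 N, if the wrist force passes 120 N, or if a joint passes its speed limit or range.

ROBOT

A 6-joint arm with a two-finger parallel gripper is mounted at the origin on the work surface. World frame = base frame: x ahead of the robot, y to its left, z up, the work surface at z = 0. Lengths are in m, angles in rad, forces in N, time in s.
With the tool pointing down it reaches from about 0.275 to 1 m from the base axis. Payload 8.4 kg.
Tool frame: the origin (TCP) lies on the centre line of the jaws, within the pads' length; the fingertips stand 17 mm ahead of it and the grasp point (between the pads) lies 2 mm behind it (bot.tcp_to_tips is the z of the fingertips in the tool frame, in m); z points along the fingers, y is the line along which they close (so a half turn about z gives the same grasp; the last joint's range is limited). The gripper opens to 85 mm and grips with 20 to 120 N. Pads are 22 mm wide; open, the fingers measure 114 mm over their backs; the gripper's body (76 mm by 85 mm) begins 54 mm behind the grasp point. The pads swing forward as they close: fully open they stand 13 mm farther back than shut.
Start: joints at [-1.254, 0.353, 1.633, -0, 1.155, -0.002], TCP at [0.196, -0.594, 0.248] pointing down, gripper open.
Joint ranges: [-2.63, 2.63], [-0.92, 2.1], [0.06, 2.66], [-1.3, 4.44], [0, 2.69], [-3.02, 3.02]. Speed limits (rad/s): [2.22, 2.22, 2.79, 3.14, 3.14, 3.14].

INTERFACE

Orientations are given as a unit quaternion [x, y, z, w].
In Python, from workcell import bot, optics, order, get_obs gives the robot as it stands (bot), with the cameras (optics), the job (order) and the readings as plain functions. Calls block until the motion is done:
- bot.reach(position, orientation): joint-space move of the TCP to a pose.
- bot.servo_line(position, ori=None, velocity=0.15): straight line of the TCP; ori=None keeps the orientation; velocity is the mean speed in m/s.
- bot.goto_joints(angles): joint-space move.
- bot.move_gripper(opening, strength=None): finger opening in m; strength is the grip in N (None keeps the last); returns when the fingers have stopped.
- bot.dwell(seconds).
- bot.solve_ik(position, orientation): joint angles nearest the present ones, or None.
- get_obs(): the state.
- optics.read_camera(name): name is "side" or "top" or "wrist"; returns a dict with "frame" (384x512x3 uint8, red, green, blue), "intrinsics" (3x3 intrinsics, pixels), "view" (4x4, takes a point from world to camera coordinates). Camera axes: x right, y down, z forward; pixel columns grow to the right and rows downward; lengths in m; the calibration is good to about 2 mm. A picture is of the moment at which its call begins. There is no depth.
A pose or a line that the arm cannot do raises bot.IKError and nothing moves.
- order.hand_in(): hands the job in; it is judged then, once.
The state is a dict: "time_s": time; "joint_pos": joint angles; "joint_vel": joint speeds; "joint_efforts": joint torques, N m; "position": TCP position; "orientation": TCP orientation; "wrist_force": force on the tool from outside, world axes, zero at the start; "ft_torque": the same for the moment, N m; "gripper_width": finger opening in m; "grip_force": force on a finger pad.
Only numpy, scipy, OpenCV 4.12 (cv2) and the standard library are available. Lean on these libraries where they do the work, as an engineer would, in place of code of your own. Each camera call takes 0.05 s, during which the arm holds its last target. There are 200 camera calls.

## Working session

There is one attempt and no reset: what is moved stays moved. The work goes in short steps, each a Python script; the robot and the scene stay as the last script left them, time stands still between calls to the robot, and variables do not carry over. Pictures are saved under pics/ and viewed, at most 10 in all, crops included, and the job is handed in when it is done.

```bash
mkdir -p pics; ls
python3 - <<'E'
from workcell import bot, optics, order, get_obs
import cv2,numpy as np
for n in ["top","side"]:
    r=optics.read_camera(n); cv2.imwrite(f"pics/{n}0.png",cv2.resize(r["frame"][:,:,::-1],(768,576),interpolation=cv2.INTER_CUBIC))
    np.savez(f"pics/{n}0.npz",**r); print(n,r["intrinsics"].tolist(),np.round(r["view"],4).tolist())
E
```

```text
pics
workcell.py
top [[473.8559755527417, 0.0, 252.8533172226317], [0.0, 473.8559755527417, 181.42762244908837], [0.0, 0.0, 1.0]] [[0.0004, -0.9998, -0.0175, -0.0059], [-0.9943, 0.0015, -0.1068, 0.6093], [0.1068, 0.0175, -0.9941, 1.127], [0.0, 0.0, 0.0, 1.0]]
side [[357.0620519998547, 0.0, 256.90388793293897], [0.0, 357.0620519998547, 192.80149387687564], [0.0, 0.0, 1.0]] [[0.9688, -0.2477, 0.0059, -0.5847], [-0.1494, -0.6029, -0.7837, 0.1655], [0.1977, 0.7584, -0.6211, 0.827], [0.0, 0.0, 0.0, 1.0]]
```

View pics/top0.png

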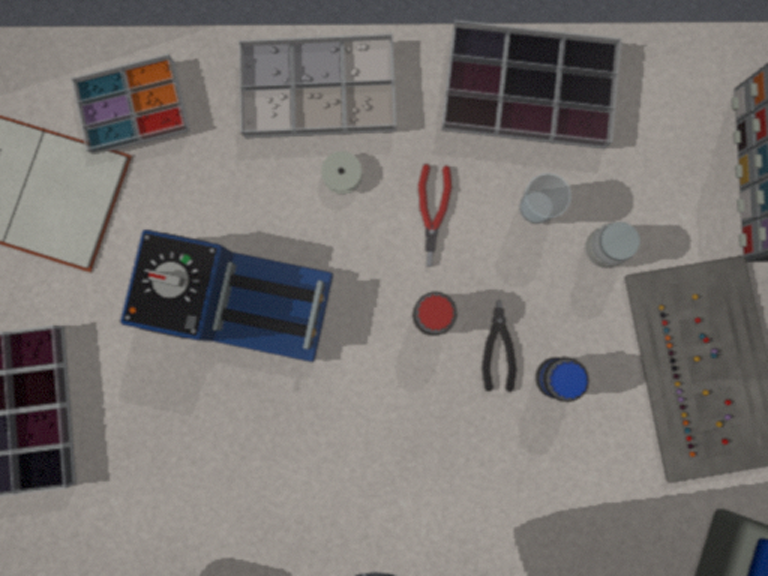

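View pics/side0.png

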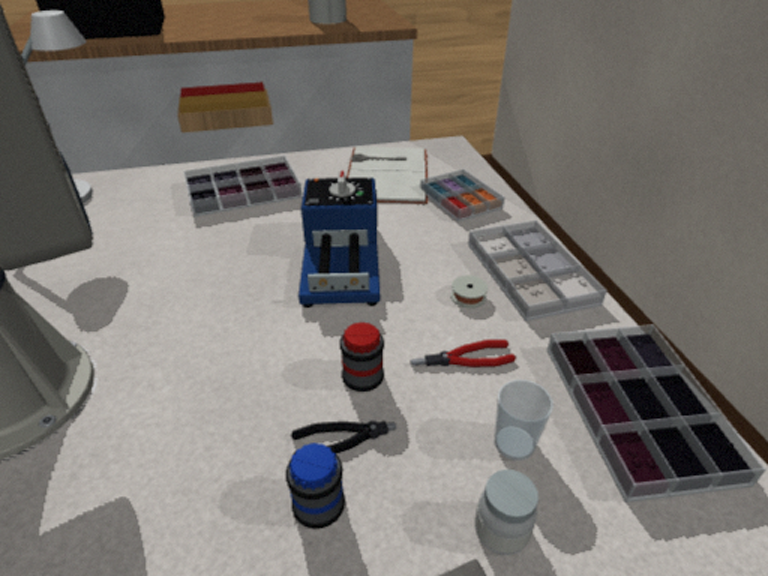

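The top view shows the blue cap at about (568,380) in the 1.5x picture, and the tumbler around (230,300) with its motor housing to the left (world +y). The dial pointer points left and the green mark is at about (187,259). The side view shows the blue cap at (315,465) and the tumbler at (340,240). Next I'll enlarge crops to measure from.

Run:
```python
import numpy as np,cv2
T=np.load("pics/top0.npz")["frame"];S=np.load("pics/side0.npz")["frame"]
def crop(I,x,y,w,h):
    s=400/w; c=cv2.resize(I[y:y+h,x:x+w,::-1],(400,300),interpolation=cv2.INTER_CUBIC)
    return cv2.convertScaleAbs(c,alpha=1.5,beta=10)
o=np.vstack([np.hstack([crop(T,80,150,144,108),crop(T,340,225,80,60)]),np.hstack([crop(S,180,105,128,96),crop(S,170,285,80,60)])])
cv2.imwrite("pics/crops.png",o)
```

```text
(no output)
```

View pics/crops.png

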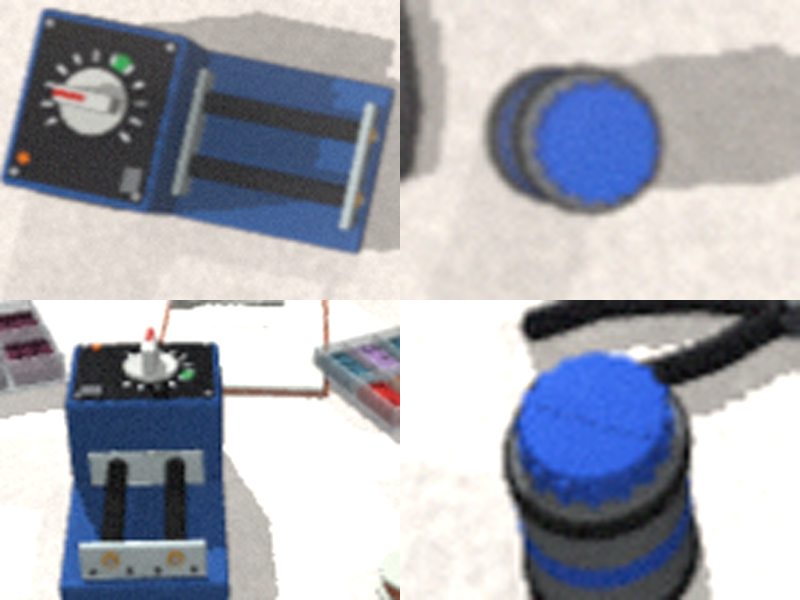

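The enlarged crops show, in composite pixels:
- **Top view:** cap centre (596,142), dial disc (93,102), green mark (122,63), open plate's top edge (370,104)-(346,229), motor plate's top edge (207,70)-(180,193).
- **Side view:** cap centre (594,415), green mark (188,374), plate top edges (80,543)-(206,541) and (91,453)-(203,450).

```bash
cat > h.py <<'E'
import numpy as np,cv2
from scipy.spatial.transform import Rotation as Ro
def P(r): return r["intrinsics"]@r["view"][:3]
def tri(r1,p1,r2,p2):
    X=cv2.triangulatePoints(P(r1),P(r2),np.array(p1,float).reshape(2,1),np.array(p2,float).reshape(2,1)).ravel(); return X[:3]/X[3]
def atz(r,p,z):
    M=P(r); A=np.c_[M[:,:2],M[:,2]*z+M[:,3]]; X=np.linalg.solve(A,[p[0],p[1],1]); return np.array([X[0]/X[2],X[1]/X[2],z])
E
python3 - <<'E'
from h import *
np.set_printoptions(precision=4,suppress=True)
T=dict(np.load("pics/top0.npz"));S=dict(np.load("pics/side0.npz"))
A=lambda x,y:(80+x/2.7778-.5+.18,150+y/2.7778-.32)
B=lambda x,y:(340+(x-400)/5-.4,225+y/5-.4)
C=lambda x,y:(180+x/3.125-.34,105+(y-300)/3.125-.34)
D=lambda x,y:(170+(x-400)/5-.4,285+(y-300)/5-.4)
print("cap",tri(T,B(596.5,142),S,D(594,416)),atz(T,B(596.5,142),.096),atz(S,D(594,416),.096))
print("green",tri(T,A(122,63),S,C(188,374)),atz(T,A(122,63),.123),atz(S,C(188,374),.123))
o1,o2,m1,m2=[(370,104),(346,229),(207,70),(180,193)]
for t,s in [(o1,(206,541)),(o2,(80,543)),(m1,(203,450)),(m2,(91,453))]:
    print("plate",tri(T,A(*t),S,C(*s)),atz(T,A(*t),.068),atz(S,C(*s),.068))
print("disc",atz(T,A(93,102),.128))
for c in [(43,10),(185,37),(150,212),(4,183)]: print("housing",atz(T,A(*c),.122))
E
```

```text
cap [ 0.4389 -0.2936  0.0932] [ 0.439 -0.293  0.096] [ 0.439  -0.2956  0.096 ]
green [0.6211 0.2854 0.1241] [0.6207 0.2857 0.123 ] [0.6223 0.2873 0.123 ]
plate [0.5927 0.0878 0.0686] [0.592 0.088 0.068] [0.594  0.0886 0.068 ]
plate [0.4863 0.1068 0.0718] [0.4859 0.1073 0.068 ] [0.4875 0.1119 0.068 ]
plate [0.6217 0.2273 0.0722] [0.6215 0.2284 0.068 ] [0.6244 0.2339 0.068 ]
plate [0.5166 0.248  0.072 ] [0.5163 0.2491 0.068 ] [0.5179 0.2544 0.068 ]
disc [0.5882 0.307  0.128 ]
housing [0.6649 0.3526 0.122 ]
housing [0.6422 0.2348 0.122 ]
housing [0.4995 0.2597 0.122 ]
housing [0.5229 0.3794 0.122 ]
```

Both views agree: the blue barrel is at (0.439,-0.294), the bed middle at about (0.555,0.168), the tumbler is yawed about -10.8°, and the dial is at (0.588,0.3065). I'll grip the waist with the tool 35° below horizontal, which leaves it 35° off vertical when placing. First I'll search IK for the approach azimuth.

```bash
cat >> h.py <<'E'
from workcell import bot, optics, order, get_obs
g=np.deg2rad
YAW=g(-10.8); BED=np.array([.555,.168,.089]); DIAL=np.array([.5882,.3065,.150]); BAR=np.array([.439,-.294,0])
TX=np.array([np.cos(YAW),np.sin(YAW),0]); TY=np.array([-np.sin(YAW),np.cos(YAW),0]); Z=np.array([0,0,1.])
GZ=.043 # grasp height on barrel
def Rplace(a,s):
    z=np.sin(a)*TY-np.cos(a)*Z; y=s*TX; return np.c_[np.cross(y,z),y,z]
def Rpick(a,s,phi):
    Q=np.c_[TX,TY,Z]@Ro.from_euler('x',-np.pi/2).as_matrix()@np.c_[TX,TY,Z].T  # takes -TY to Z
    return Ro.from_euler('z',phi).as_matrix()@Q@Rplace(a,s)
q=lambda R:Ro.from_matrix(R).as_quat()
PLACE=BED-TY*(GZ-.048)*1.0   # grasp point: foot at +TY*.048, grasp GZ from foot
E
python3 - <<'E'
from h import *
np.set_printoptions(precision=2,suppress=True)
Q=Rpick(0,1,0)@Rplace(0,1).T; print(Q@-TY)
for a in (25,35,45):
  a=g(a)
  for s in (1,-1):
    R=Rplace(a,s); js=[bot.solve_ik(PLACE+d*Z,q(R)) for d in (0,.15)]
    print("place",np.rad2deg(a),s,*js)
    for phi in np.arange(-180,180,20):
        R=Rpick(a,s,g(phi)); p=BAR+GZ*Z
        js=[bot.solve_ik(x,q(R)) for x in (p,p-.1*R[:,2],p+.2*Z)]
        if all(j is not None for j in js): print(s,phi,"h",R[:2,2],*js)
E
```

```text
[-0. -0.  1.]
place 25.0 1 [ 0.07  0.47  1.97  0.68  0.7  -0.27] [ 0.07  0.25  1.87  0.52  0.97 -0.03]
1 -180 h [0.17 0.89] [-0.99  0.96  1.58  0.68  1.6   1.98] [-1.07  0.96  1.41  0.62  1.75  2.03] [-0.99  0.67  1.59  0.7   1.81  2.16]
1 -160 h [-0.14  0.89] [-0.88  1.02  1.42  0.49  1.76  1.91] [-0.93  1.05  1.2   0.46  1.94  1.96] [-0.88  0.75  1.42  0.52  1.99  2.04]
1 -140 h [-0.44  0.79] [-0.76  1.06  1.3   0.29  1.89  1.79] [-0.79  1.11  1.04  0.28  2.09  1.83] [-0.76  0.81  1.31  0.32  2.12  1.87]
1 -120 h [-0.69  0.59] [-0.64  1.08  1.24  0.07  1.95  1.63] [-0.64  1.15  0.96  0.08  2.16  1.64] [-0.64  0.83  1.25  0.08  2.19  1.65]
1 -100 h [-0.85  0.32] [-0.51  1.08  1.25 -0.14  1.94  1.46] [-0.5   1.14  0.98 -0.14  2.15  1.44] [-0.51  0.83  1.26 -0.16  2.17  1.42]
1 -80 h [-0.91  0.01] [-0.39  1.05  1.33 -0.35  1.85  1.3 ] [-0.35  1.1   1.08 -0.34  2.05  1.26] [-0.39  0.79  1.34 -0.39  2.08  1.21]
1 -60 h [-0.86 -0.3 ] [-0.27  1.    1.46 -0.55  1.71  1.2 ] [-0.21  1.02  1.26 -0.51  1.89  1.15] [-0.27  0.73  1.47 -0.58  1.93  1.06]
1 -40 h [-0.7  -0.57] [-0.16  0.94  1.63 -
[... 10548 characters left out ...]
.01 -0.9   1.12 -2.57]
-1 80 h [ 0.66 -0.25] [-0.76  0.57  2.45  2.69  0.68 -1.5 ] [-0.88  0.3   2.57  2.43  0.56 -1.32] [-0.76 -0.    2.35  1.41  0.28 -0.12]
-1 100 h [ 0.71 -0.01] [-0.95  0.58  2.35  2.    0.68 -1.3 ] [-1.13  0.36  2.42  1.63  0.69 -1.04] [-0.95  0.08  2.26  1.21  0.66 -0.32]
-1 120 h [0.67 0.23] [-1.03  0.61  2.2   1.43  0.77 -1.1 ] [-1.2   0.44  2.21  1.16  0.88 -0.92] [-1.03  0.19  2.13  1.02  0.95 -0.48]
-1 140 h [0.55 0.45] [-1.04  0.66  2.03  1.05  0.94 -1.01] [-1.17  0.54  1.99  0.87  1.09 -0.9 ] [-1.04  0.3   1.97  0.85  1.19 -0.62]
-1 160 h [0.36 0.61] [-0.99  0.72  1.86  0.78  1.12 -1.01] [-1.1   0.63  1.78  0.67  1.29 -0.94] [-0.99  0.41  1.8   0.7   1.4  -0.75]
```

Run:
```python
from h import *
np.set_printoptions(precision=4,suppress=True)
R=Rpick(g(35),1,g(150)); p=BAR+GZ*Z
bot.move_gripper(.085)
bot.reach(p-.12*R[:,2],q(R))
bot.servo_line(p,velocity=.1)
o=get_obs(); print(o["position"],o["wrist_force"],o["time_s"])
bot.move_gripper(.05,60)
o=get_obs(); print(o["gripper_width"],o["grip_force"],o["wrist_force"])
bot.servo_line(p+.03*Z,velocity=.05)
o=get_obs(); print(o["gripper_width"],o["grip_force"],o["wrist_force"],o["time_s"])
r=optics.read_camera("side"); S=cv2.resize(r["frame"][230:384,120:325,::-1],(800,600)); cv2.imwrite("pics/grasp.png",S)
```

```text
[ 0.439  -0.2946  0.0433] [-0.0217 -0.7218 -0.1987] 3.5083
0.06268159691106938 66.74248337745667 [-3.5413 -3.1497  6.111 ]
0.062305475036372036 66.2587559223175 [ 0.2029  0.728  -5.148 ] 4.6
```

View pics/grasp.png

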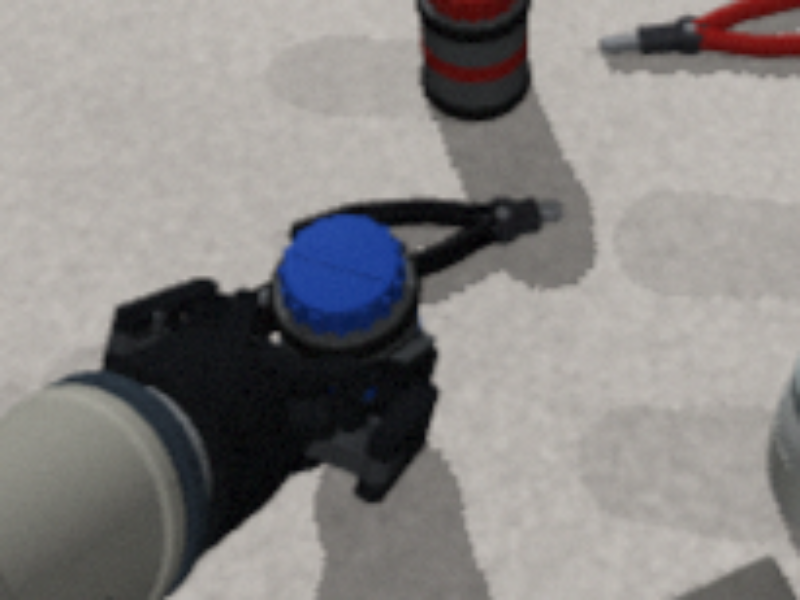

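The picture shows the blue barrel held upright and clear of the table, with its cap at about (345,270). The cutters are undisturbed. Next I'll carry it above the bed and check there.

Run:
```python
from h import *
np.set_printoptions(precision=4,suppress=True)
p=BAR+GZ*Z; R=Rplace(g(35),1)
bot.servo_line(p+.25*Z,velocity=.15)
bot.reach(PLACE+.2*Z,q(R)); print(get_obs()["position"])
bot.servo_line(PLACE+.05*Z,velocity=.12)
bot.dwell(.3)
o=get_obs(); print(o["position"],PLACE,o["gripper_width"],o["wrist_force"],o["ft_torque"],o["time_s"])
a=optics.read_camera("top");b=optics.read_camera("side")
np.savez("pics/top1.npz",**a);np.savez("pics/side1.npz",**b)
c1=cv2.resize(a["frame"][150:258,80:224,::-1],(400,300),interpolation=cv2.INTER_CUBIC)
c2=cv2.resize(b["frame"][105:201,180:308,::-1],(400,300),interpolation=cv2.INTER_CUBIC)
cv2.imwrite("pics/above.png",cv2.convertScaleAbs(np.hstack([c1,c2]),alpha=1.5,beta=10))
```

```text
[0.5559 0.1725 0.2888]
[0.5561 0.1729 0.1394] [0.5559 0.1729 0.089 ] 0.06252036212835366 [-0.5818 -0.3278 -4.8034] [-0.7329  0.1899  0.0137] 10.1917
```

View pics/above.png

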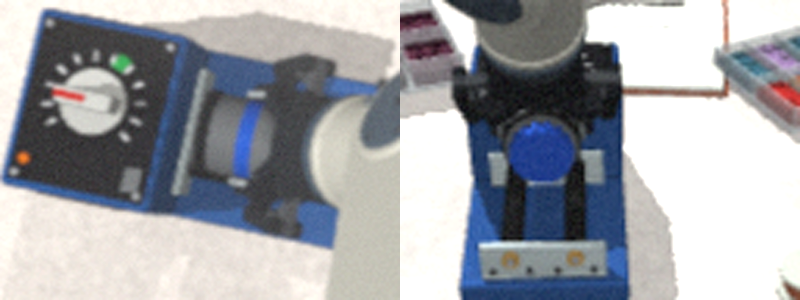

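The barrel hangs level over the bed, its cap towards the open plate at about (543,150) and its foot clear of the motor plate. Next I'll lower it while watching the wrist force.

Run:
```python
from h import *
np.set_printoptions(precision=4,suppress=True)
bot.servo_line(PLACE+.010*Z,velocity=.06); bot.dwell(.2)
f0=get_obs()["wrist_force"]; d=.010
while d>-.006:
    d-=.001; bot.servo_line(PLACE+d*Z,velocity=.02); bot.dwell(.05)
    f=get_obs()["wrist_force"]; print(round(d,4),f)
    if np.linalg.norm(f-f0)>3: break
o=get_obs(); print(f0,o["position"],o["time_s"])
```

```text
0.009 [-0.008   0.5695 -4.3294]
0.008 [-0.194   0.3257 -5.206 ]
0.007 [-0.2206  0.0326 -4.3899]
0.006 [-0.5785  0.6939 -5.5441]
0.005 [ 0.5551  0.1095 -5.1275]
0.004 [-0.8592  0.1351 -6.1492]
0.003 [-0.4893  0.1897 -5.3288]
0.002 [-0.2798  0.0493 -4.0094]
0.001 [-0.4669  0.9561 -1.6082]
[ 0.0638 -1.0822 -5.3312] [0.5558 0.1731 0.0901] 14.0083
```

Run:
```python
from h import *
np.set_printoptions(precision=4,suppress=True)
bot.servo_line(PLACE+.0003*Z,velocity=.02); bot.dwell(.1); print(get_obs()["wrist_force"])
for w in (.064,.066,.07,.085): bot.move_gripper(w,20)
bot.dwell(.3); o=get_obs(); print(o["gripper_width"],o["wrist_force"],o["grip_force"])
R=Rplace(g(35),1)
bot.servo_line(PLACE-.14*R[:,2],velocity=.12)
bot.servo_line(PLACE-.14*R[:,2]+.08*Z,velocity=.2)
# look down over dial / bed from above with the tool upright
Rd=np.c_[TY,TX,-Z]
for off in (.0,):
    for s in (1,-1):
        Rd=np.c_[s*TY,s*TX,-Z]; j=bot.solve_ik(DIAL+[0,0,.2],q(Rd)); print(s,j)
print(get_obs()["time_s"])
a=optics.read_camera("top");b=optics.read_camera("side"); np.savez("pics/top2.npz",**a);np.savez("pics/side2.npz",**b)
c1=cv2.resize(a["frame"][150:258,80:224,::-1],(400,300),interpolation=cv2.INTER_CUBIC)
c2=cv2.resize(b["frame"][105:201,180:308,::-1],(400,300),interpolation=cv2.INTER_CUBIC)
cv2.imwrite("pics/placed.png",cv2.convertScaleAbs(np.hstack([c1,c2]),alpha=1.5,beta=10))
```

```text
[-4.1731  0.3514  2.4588]
0.08511516025598326 [ 0.254   0.4346 -0.2322] 0.0
1 [ 0.4781  0.3407  1.4263 -0.      1.3746  0.6666]
-1 [ 0.4781  0.3407  1.4263 -0.      1.3746 -2.475 ]
17.475
```

View pics/placed.png

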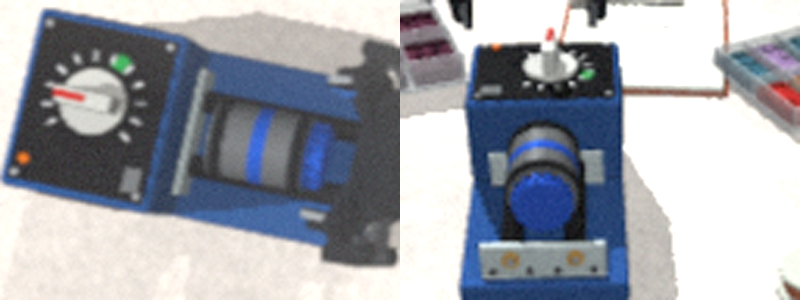

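The barrel lies on both rollers, cap at the open end near (315,155) in the top panel, with gaps to both plates and the gripper clear. Next I'll measure the dial with the wrist camera.

Run:
```python
from h import *
np.set_printoptions(precision=4,suppress=True)
p=get_obs()["position"]; bot.servo_line([p[0],p[1],.36],velocity=.25)
Rd=np.c_[-TY,-TX,-Z]
out=[]
for i,(dx,dy) in enumerate([(-.04,-.03),(.04,-.03)]):
    bot.reach(DIAL+dx*TX+dy*TY+.17*Z,q(Rd)); bot.dwell(.2)
    r=optics.read_camera("wrist"); np.savez(f"pics/w{i}.npz",**r); M=P(r)
    u=M@np.r_[DIAL,1]; print(u[:2]/u[2]); out.append(cv2.resize(r["frame"][:,:,::-1],(400,300),interpolation=cv2.INTER_AREA))
cv2.imwrite("pics/wr.png",np.hstack(out)); print(get_obs()["joint_pos"],get_obs()["time_s"])
```

```text
[211.4718 206.3478]
[295.3004 205.796 ]
[ 0.4076  0.3811  1.4319  0.0001  1.3286 -2.5462] 20.9
```

View pics/wr.png

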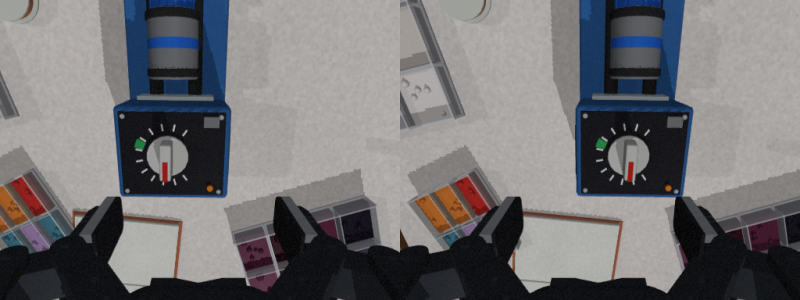

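Both wrist views show the dial close to where I predicted: about (166,162) left and (629,160) right, with the pointer towards the bottom (housing rear) and the green mark at (139,145) left. I'll enlarge once to get the angles.

Run:
```python
import numpy as np,cv2
o=[]
for i,(x,y) in enumerate([(160,158),(243,158)]):
    f=np.load(f"pics/w{i}.npz")["frame"][y:y+90,x:x+90,::-1]
    o.append(cv2.resize(f,(400,400),interpolation=cv2.INTER_CUBIC))
cv2.imwrite("pics/wz.png",np.hstack(o))
```

```text
(no output)
```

View pics/wz.png

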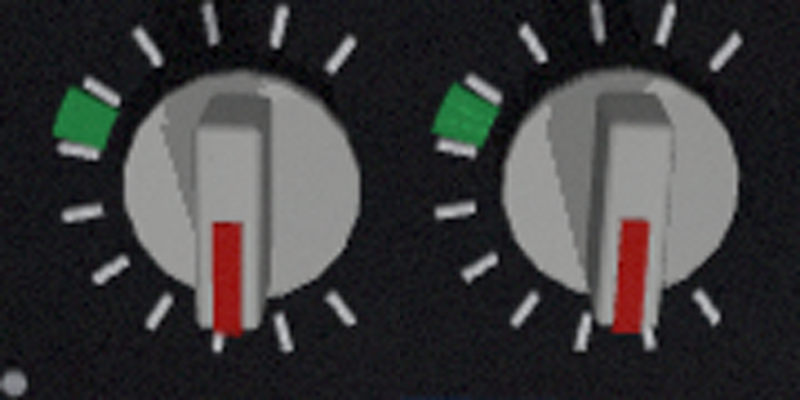

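Panel readings (scale 4.444), left / right:
- Bar top centre: (229,228) / (234,228)
- Bar stripe tip: (228,334) / (228,332)
- Stripe inner end: (228,222) / (236,220)
- Disc: (242,184) / (221,184)
- Green mark: (86,118) / (66,115)

Run:
```python
from h import *
np.set_printoptions(precision=4,suppress=True)
w=[dict(np.load(f"pics/w{i}.npz")) for i in (0,1)]
off=[(160,158),(243,158)]
px=lambda i,p:(off[i][0]+p[0]/4.4444-.39,off[i][1]+p[1]/4.4444-.39)
def m(n,a,b,z):
    A,B=px(0,a),px(1,b); r=[atz(w[0],A,z),atz(w[1],B,z)]; print(n,tri(w[0],A,w[1],B),*r); return (r[0]+r[1])/2
c=m("bar",(229,228),(234,228),.153); d=m("disc",(242,184),(221,184),.128)
gr=m("green",(86,118),(66,115),.123); t=m("tip",(228,334),(228,332),.153); i=m("inner",(228,222),(236,220),.153)
ax=(c+d)/2
th=lambda v:np.arctan2(v[1],v[0])
pa,ga=th((t-i)),th(gr-ax); print("pointer",pa,th(t-ax),"green",ga,"cw turn",(pa-ga)%(2*np.pi),"axis",ax,"joint",2.6-(pa-ga)%(2*np.pi))
T=dict(np.load("pics/top2.npz"))
```

```text
bar [0.5888 0.3086 0.1518] [0.5885 0.3079 0.153 ] [0.5889 0.3084 0.153 ]
disc [0.5885 0.3071 0.1269] [0.5882 0.3065 0.128 ] [0.5886 0.307  0.128 ]
green [0.6203 0.2859 0.1232] [0.6203 0.286  0.123 ] [0.6203 0.2859 0.123 ]
tip [0.5938 0.3309 0.1546] [0.5941 0.3315 0.153 ] [0.5937 0.3317 0.153 ]
inner [0.5883 0.3064 0.1537] [0.5884 0.3066 0.153 ] [0.5882 0.3067 0.153 ]
pointer 1.348467640844773 1.351529789238922 green -0.5949767805226827 cw turn 1.9434444213674558 axis [0.5886 0.3075 0.1405] joint 0.6565555786325443
```

Run:
```python
from h import *
np.set_printoptions(precision=4,suppress=True)
ax=np.array([.5885,.3070,.151]); pa=1.348
pd=np.array([np.cos(pa),np.sin(pa),0]); R=np.c_[-pd,np.cross(-Z,-pd),-Z]
bot.move_gripper(.045,25)
bot.reach(ax+.08*Z,q(R)); bot.servo_line(ax,velocity=.08)
o=get_obs(); print(o["position"],o["wrist_force"],o["joint_pos"])
bot.move_gripper(.005,30); o=get_obs(); print(o["gripper_width"],o["grip_force"],o["wrist_force"])
j0=np.array(o["joint_pos"])
for k in (.25,.5,.75,1):
    j=j0.copy(); j[5]+=1.93*k; bot.goto_joints(j); o=get_obs(); print(o["joint_pos"][5],o["wrist_force"],o["ft_torque"],o["gripper_width"])
bot.dwell(.3); bot.move_gripper(.045); bot.dwell(.2)
bot.servo_line(ax+.12*Z,velocity=.12)
bot.servo_line(ax+.2*Z-.07*TY,velocity=.2); bot.dwell(.2); print(get_obs()["time_s"])
r=optics.read_camera("top"); np.savez("pics/top3.npz",**r); s=optics.read_camera("side")
c1=cv2.resize(s["frame"][105:201,180:308,::-1],(400,300),interpolation=cv2.INTER_CUBIC)
w=optics.read_camera("wrist"); np.savez("pics/w3.npz",**w); u=P(w)@np.r_[ax,1]; u=u[:2]/u[2]; print(u)
x,y=(u-[60,45]).astype(int); x=max(x,0);y=max(y,0)
c2=cv2.resize(w["frame"][y:y+90,x:x+120,::-1],(400,300),interpolation=cv2.INTER_CUBIC)
cv2.imwrite("pics/dial.png",np.hstack([c1,c2]))
```

```text
[0.5889 0.3072 0.1516] [0.4692 0.6078 1.2233] [ 0.4786  0.5087  1.6239 -0.      1.008  -2.4402]
0.01327103870016407 31.773095726966858 [-2.087   0.0976  5.4721]
-1.9612302502564403 [-2.8909  1.2003  2.1763] [ 0.1293  0.4059 -0.0212] 0.013488282229004313
-1.480221829184854 [-4.478   2.9244  3.8076] [ 0.3862  0.7793 -0.0344] 0.01315395855844398
-0.9975805332658084 [-4.9542  3.4566  2.953 ] [ 0.5915  0.8441 -0.0004] 0.013222255244976767
-0.5150791681714859 [-4.4496  5.3841  2.9725] [ 0.7656  0.8279 -0.0178] 0.013418173957850388
28.4583
[319.371  141.6811]
```

View pics/dial.png

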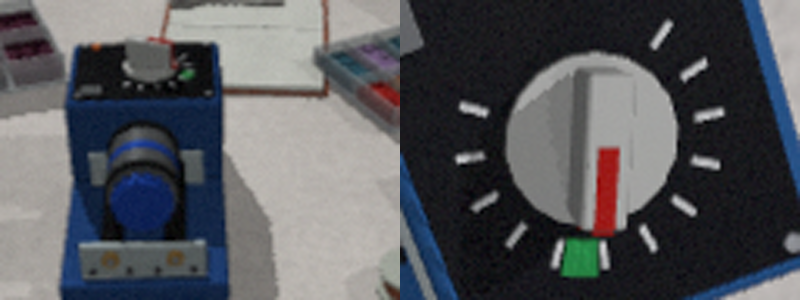

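The pointer now stands by the green mark: stripe (608,148) to (604,236), green at (581,258). The bar stands higher, so there is parallax and I'll compute the angle. I'll also check the barrel's pose numerically.

Run:
```python
from h import *
np.set_printoptions(precision=4,suppress=True)
w=dict(np.load("pics/w3.npz")); x0,y0=259,96
px=lambda a,b:(x0+(a-400)/3.3333-.35,y0+b/3.3333-.35)
i=atz(w,px(608,148),.153);t=atz(w,px(604,236),.153);gr=atz(w,px(581,258),.123);d=atz(w,px(592,140),.128)
ax=np.array([.5885,.307,0]); th=lambda v:np.arctan2(v[1],v[0])
print(i,t,gr,d,"stripe",th(t-i),"tip-ax",th(t-ax),"green",th(gr-ax),th(gr-d))
# barrel: saturated blue of band/cap in top2/top3
T=dict(np.load("pics/top3.npz")); f=T["frame"]
def proj(p): u=P(T)@np.r_[p,1]; return u[:2]/u[2]
print("pred cap-top, foot-top",proj(BED-.048*TY+.026*Z),proj(BED+.048*TY+.032*Z))
x,y=80,150
c=cv2.resize(f[160:250,140:260,::-1],(800,600),interpolation=cv2.INTER_CUBIC); cv2.imwrite("pics/bar.png",cv2.convertScaleAbs(c,alpha=1.5,beta=10))
```

```text
[0.5876 0.309  0.153 ] [0.6096 0.295  0.153 ] [0.6208 0.2863 0.123 ] [0.5885 0.3082 0.128 ] stripe -0.5667472529265131 tip-ax -0.5186417842721227 green -0.568468984522374 -0.5946036513586479
pred cap-top, foot-top [196.0982 205.4108] [154.2001 197.3287]
```

View pics/bar.png

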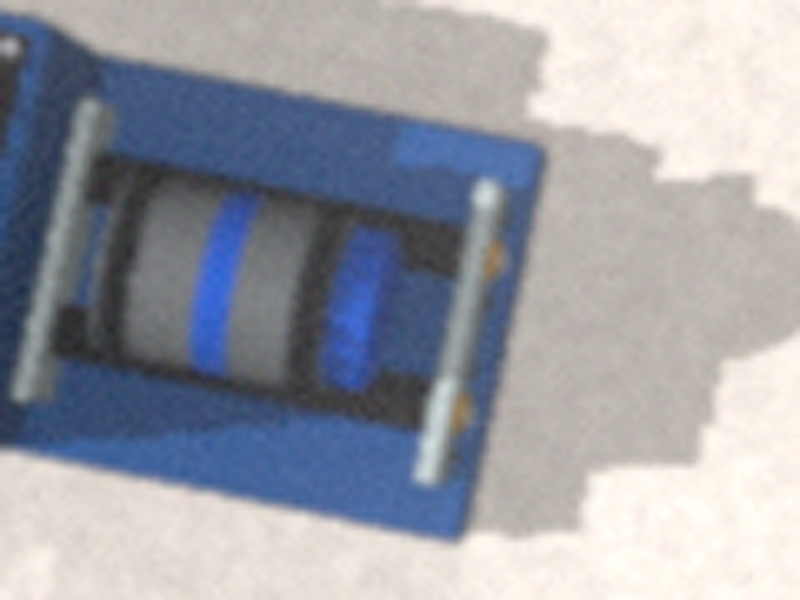

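The stripe direction (-0.567 rad) matches the green mark (-0.57 to -0.59). The barrel's cap end is at pixel (196.3,206.5) against (196.1,205.4) predicted, with clear gaps to both plates. The robot touches nothing, so I'm handing in.

```bash
python3 -c "
from workcell import bot, optics, order, get_obs
print(order.hand_in())"
```

```text
the job is handed in; nothing more can be done
None
```

The blue-capped barrel is lying on both rollers with its cap at the open end and clear of both end plates, the dial pointer measures within 0.03 rad of the green mark, and the job is handed in; no verdict was returned.

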